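Open the storage jar in its bracing block

TASK

Stand the closed square jar all the way down in the square pocket of the wooden block, which keeps it from turning, then unscrew its tight cap (anticlockwise seen from above), stopping as soon as the threads let go. Lift the cap straight off and finish while holding it still and level just above the jar's mouth, about two centimetres clear, with the jar left fully home and upright in the block. Do not tip the jar over, and leave the cup, the torch and the carton where they are.

Things in the scene. Friction and masses are not known exactly. Their poses are not given: they have to be found in the camera images.
- jar_center (a point): Closed white plastic jar: square body 60 x 60 mm, 70 mm high, then a round neck 36 mm across (50 mm over its threads). The point lies on its axis 50 mm above its underside; z up, x and y square to the side faces. The mouth (top of a sprung rubber seal on the neck) is 52 mm above this point when closed, 56 mm with the cap off. It starts standing loose on the table.
- cap_center (a point): Black ribbed round screw cap, 60 mm across, 30 mm high; the point is its centre, half-way up, z up. Closed it is 49 mm above jar_center: cap top 64 mm, lower rim 34 mm above jar_center, with 14 mm of free neck between rim and shoulder. Tight: 0.8 to 1 N m to turn, all the way until it is free; a sprung seal also pushes it up with about 10 N.
- block_hole0 (a point): Wooden block 130 x 130 mm and 40 mm high, fixed to the table, with a square pocket 63 x 63 mm in its top, 28 mm deep with a 4 mm chamfer round the mouth. The point is the centre of the mouth, level with the block's top; z up, x and y square to the pocket's sides. The jar goes in any of four ways round and then has 3 degrees of play; fully home, jar_center is 22 mm above this point.
- jar: The same jar as a body, 0.3 to 0.55 kg; origin at the centre of its underside, axes as jar_center. It can be lifted by its cap, which holds on while screwed. Standing loose on the table it would turn along with the cap.
- cap: The same cap as a body, 0.06 kg; origin at the centre of its lower rim. Short right-hand thread: its x axis starts within 2 degrees of the jar's; turned anticlockwise from above it is free from about 65 degrees past the jar's x axis and meets a stop at about 95; between these it lifts straight off, and left alone it pops up 4 mm.
- cup: Bystander: white ceramic cup 80 mm across and 75 mm high, standing at the far side; origin at the centre of its underside.
- torch: Bystander: black torch lying down, 145 mm long and 42 mm thick; origin under its middle.
- carton: Bystander: small cardboard carton 70 x 120 x 60 mm high; origin at the centre of its underside.

How it is judged:
By the outcome, as a careful person would: the job done as asked, in the order asked, and still so for the second after the job is handed in, while the arm keeps its last pose, push and grip.
It also fails if it takes over 45 s, if anything falls off the work surface, if the arm or the gripper's body presses on something with over 40 N, if the wrist force passes 120 N, or if a joint passes its speed limit or range.

ROBOT

A 7-joint arm with a two-finger parallel gripper is mounted at the origin on the work surface. World frame = base frame: x ahead of the robot, y to its left, z up, the work surface at z = 0. Lengths are in mm, angles in rad, forces in N, time in s.
With the tool pointing down it reaches from about 425 to 975 mm from the base axis. Payload 16.7 kg.
Tool frame: the origin (TCP) lies on the front face of the gripper's body, between the roots of the fingers; the fingertips stand 73 mm ahead of it and the grasp point (between the pads) lies 54 mm ahead of it (env.tip_reach is the distance from the TCP to the fingertips, in mm); z points along the fingers, y is the line along which they close (so a half turn about z gives the same grasp; the last joint's range is limited). The gripper opens to 85 mm and grips with 20 to 120 N. Pads are 22 mm wide; open, the fingers measure 114 mm over their backs; the gripper's body (76 mm by 85 mm) begins 54 mm behind the grasp point. The pads swing forward as they close: fully open they stand 13 mm farther back than shut.
Start: joints at [-1.401, 0.426, 0.074, 1.606, -0.034, 1.111, -0.067], TCP at [211.571, 640.951, 303.902] pointing down, gripper open.
Joint ranges: [-2.85, 2.85], [-0.5, 2.14], [-1.23, 1.37], [0.21, 2.46], [-1.02, 4.16], [0.16, 2.05], [-2.73, 2.73]. Speed limits (rad/s): [1.89, 1.89, 2.39, 2.39, 3.01, 3.01, 3.01].

INTERFACE

Orientations are given as [roll, pitch, yaw] about the fixed x, y, z axes, in that order (R = Rz(yaw) Ry(pitch) Rx(roll)).
In Python, from plant import env gives the robot as it stands.
- The arm moves only by the tool step_arm, never from a script. Its argument "commands" is a list of rows, each an object with "grip": the opening, from 0 (shut) to 1 (fully open); "offset": the shift along the tool's x, y, z in m, a list of three; "rot": the turn, a rotation vector about the tool's x, y, z in rad, a list of three. In form: [{"grip": grip, "offset": [tx, ty, tz], "rot": [wx, wy, wz]}, ...]. A call has exactly 5 rows; each row shifts and turns the commanded pose from where the row before left it, along the tool's axes as they then stand; what a row does not reach is not made up. A row lasts 1/12 s, in which the tool goes at most 41.7 mm and 7.16 degrees, less where a joint would pass 70% of its speed; a pose out of reach is approached as far as the arm can. A call is refused whole if a number of a shift passes 0.0417 or a number of a turn 0.125, either way. A call with a gripper value outside its range is refused whole. The fingers move at their own pace and stop on an object; "grip_force" is the grip in N (left out, the last holds). Time passes only in rows, so rows that do not move let the fingers close, or fill a call up. It gives the time, the measured TCP pose, the force, the opening and the grip force at its end, in the units of the state.
- env.get_state(): the state, without advancing time (a new reading comes with each control period).
- env.camera(name): name is "side" or "top" or "wrist"; returns a dict with "frame" (420x560x3 uint8, blue, green, red), "z_map" (420x560 float32, mm along the optical axis (not along the pixel's ray), 0 where there is no reading), "fx", "fy", "cx", "cy" (pixels), "world_from_camera" (4x4, takes a point from camera to world coordinates). Camera axes: x right, y up, looking along -z (the intrinsics and any distortion apply to the point x, -y, -z); pixel columns grow to the right and rows downward; lengths in mm; the calibration is good to about 2 mm. A picture is of the moment at which its call begins.
- env.finish_job(): hands the job in; it is judged then, once.
Trained networks look in the newest picture that a camera, given by its name, has taken for a name from the list of things; names that differ only in an ending like _2 or _b are one class to them, and where a whole thing is asked for, a point or a joint stands for the part that bears it (a point fixed in the world has none). Each returns a list of dicts, best first, with "confidence" (0 to 1); they miss things now and then, are a little off and sometimes report something else, mostly with a low value. They report only what shows in the picture. A call takes as long as a camera call.
- env.spot_in(camera, thing): "bbox" ([centre column, centre row, width, height] as shares, 0 to 1, of the picture: columns of its width, rows of its height, round what is visible of it).
- env.tip_of(camera, thing): "at" ([column, row] as shares, 0 to 1, of the picture: columns of its width, rows of its height: a listed point, or the origin of a listed thing).
The state is a dict: "clock": time; "joint_pos": joint angles; "dq": joint speeds; "tau": joint torques, N m; "position": TCP position; "tool_rot": TCP orientation; "ft_force": force on the tool from outside, world axes, zero at the start; "wrist_torque": the same for the moment, N m; "finger_gap": finger opening in mm; "grip_force": force on a finger pad.
Only numpy, scipy, OpenCV 4.12 (cv2) and the standard library are available. Lean on these libraries where they do the work, as an engineer would, in place of code of your own. Each camera call takes 0.05 s, during which the arm holds its last target. There are 200 camera calls.

## Working session

There is one attempt and no reset: what is moved stays moved. The work goes in short steps, Python scripts to look and compute and a tool call to move; the robot and the scene stay as the last step left them, time stands still between calls to the robot, and variables do not carry over. Pictures are saved under pics/ and viewed, at most 10 in all, crops included, and the job is handed in when it is done.

Besides the shell and the picture viewer there is one more tool, called after ">>>" as a command line: name --argument value ..., lists and objects as JSON in quotes. step_arm: Moves the arm, as the interface text tells. Its arguments: {"type":"object","properties":{"commands":{"type":"array","items":{"type":"object","properties":{"grip":{"type":"number"},"offset":{"type":"array","items":{"type":"number"}},"rot":{"type":"array","items":{"type":"number"}}}}},"grip_force":{"type":"number"}},"required":["commands"]}

```bash
mkdir -p pics; ls
cat > h.py <<'E'
import numpy as np, cv2
from plant import env
def world(c,u,v,z):
    x=(u-c['cx'])/c['fx']*z; y=(v-c['cy'])/c['fy']*z
    p=np.stack([x,-y,-z,np.ones_like(z)],-1)
    return (p@np.array(c['world_from_camera']).T)[...,:3]
def cloud(c):
    v,u=np.mgrid[0:420,0:560].astype(float)
    w=world(c,u,v,c['z_map'].astype(float)); w[c['z_map']<=0]=np.nan
    return w
E
python3 - <<'E'
from h import *
print(env.get_state())
ims=[]
for n in ['top','side']:
    c=env.camera(n); ims.append(c['frame']); w=cloud(c)
    print(n,[k for k in c if k not in('frame','z_map')],np.round(np.array(c['world_from_camera']),2).tolist())
    for t in ['jar_center','cap_center','block_hole0','cup','torch','carton']:
        r=env.tip_of(n,t)
        for d in r[:2]:
            u,v=d['at'][0]*560,d['at'][1]*420
            print(t,round(d['confidence'],2),round(u),round(v),np.round(w[min(int(v),419),min(int(u),559)]))
cv2.imwrite('pics/a.png',cv2.resize(np.hstack(ims),(800,300)))
E
```

```text
pics
{'clock': 0.0, 'joint_pos': array([-1.40150667,  0.42671354,  0.07385911,  1.60661047, -0.03411293,
        1.11081299, -0.06711392]), 'dq': array([-0.00017234,  0.00085581,  0.00016961, -0.00054393, -0.00127486,
       -0.00239426,  0.000316  ]), 'tau': array([-1.77612419e-03, -9.49838519e+01,  3.75968993e+00, -4.63519478e+01,
        1.92312134e-02,  1.00022630e-02, -5.23505139e-05]), 'position': array([211.47968251, 640.6786645 , 303.22157629]), 'tool_rot': array([-3.14031082e+00,  8.54536515e-05,  2.82274413e+00]), 'ft_force': array([-0.66526535,  0.12499839, -0.2059624 ]), 'wrist_torque': array([-0.04190038,  0.02914187, -0.04187249]), 'grip_force': 0.0, 'finger_gap': 85.30497529290136}
top ['fx', 'fy', 'cx', 'cy', 'world_from_camera'] [[0.02, 1.0, -0.06, 558.6], [-1.0, 0.02, 0.03, 115.19], [0.03, 0.06, 1.0, 904.93], [0.0, 0.0, 0.0, 1.0]]
jar_center 0.55 237 252 [517. 163. 113.]
cap_center 0.71 230 254 [513. 177. 116.]
cap_center 0.19 394 258 [ 501. -183.   13.]
block_hole0 0.77 392 259 [ 501. -179.   12.]
cup 0.82 381 155 [ 738. -158.    4.]
torch 0.97 246 159 [715. 152.  40.]
carton 0.9 114 261 [492. 425.  60.]
side ['fx', 'fy', 'cx', 'cy', 'world_from_camera'] [[0.68, 0.52, -0.51, 75.77], [-0.73, 0.5, -0.46, -361.04], [0.01, 0.69, 0.73, 853.86], [0.0, 0.0, 0.0, 1.0]]
jar_center 0.72 227 240 [491. 163.  75.]
jar_center 0.72 296 211 [705. 140.  27.]
cap_center 0.65 227 225 [502. 171. 114.]
cup 0.66 397 273 [ 696. -163.   58.]
cup 0.38 229 225 [507. 167. 113.]
torch 0.92 294 213 [703. 141.  24.]
carton 0.67 154 205 [458. 394.  50.]
```

View pics/a.png

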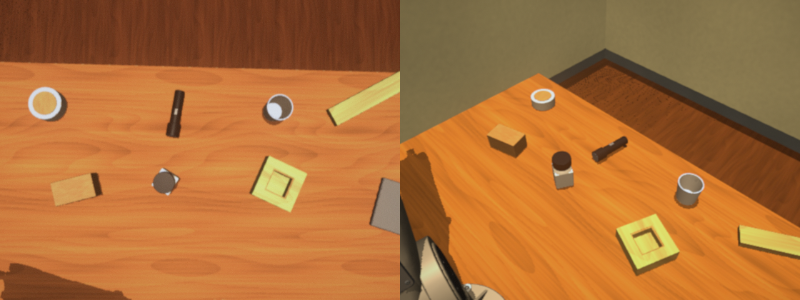

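The top view shows the jar at about (231,254) px and the block's pocket at about (392,258) px, both clear of the bystanders. Next I measure the two poses from depth.

```bash
cat >> h.py <<'E'
def rect(w,cx,cy,r,z0,z1):
    m=(np.hypot(w[...,0]-cx,w[...,1]-cy)<r)&(w[...,2]>z0)&(w[...,2]<z1)
    return w[m]
def fit(P):
    (c,s,a)=cv2.minAreaRect(P[:,:2].astype(np.float32)); return np.round(c,1),np.round(s,1),round(a,1),len(P),np.round(np.median(P[:,2]),1)
E
python3 - <<'E'
from h import *
for n in ['top','side','wrist']:
    c=env.camera(n); w=cloud(c)
    for nm,a in dict(cap=(510,173,60,105,130),shoulder=(510,173,60,60,82),block=(501,-181,110,33,48),cup=(736,-160,60,50,90)).items():
        P=rect(w,*a)
        if len(P)>20: print(n,nm,fit(P), np.round(P[:,:2].mean(0),1))
    if n=='wrist': cv2.imwrite('pics/w0.png',c['frame']); print(np.round(c['world_from_camera'],2).tolist())
E
```

```text
top cap (array([509.7, 178.4]), array([59.3, 58.8]), 31.6, 736, np.float64(114.6)) [509.6 178.7]
top shoulder (array([509.8, 178.8]), array([59.7, 59.9]), 59.3, 127, np.float64(69.6)) [518.9 168.8]
top block (array([ 506.2, -169.6]), array([131.7, 130.2]), 65.8, 2749, np.float64(40.1)) [ 505.9 -169.3]
top cup (array([ 736.7, -160.2]), array([78.8, 78. ]), 14.7, 487, np.float64(70.7)) [ 740.2 -165.2]
side cap (array([506.2, 179. ]), array([60.2, 58.3]), 46.3, 473, np.float64(113.7)) [504.8 176.8]
side shoulder (array([505.4, 177.1]), array([59. , 60.2]), 57.9, 238, np.float64(68.9)) [494.  163.3]
side block (array([ 504.7, -168.4]), array([132.7, 132.6]), 66.1, 3121, np.float64(39.6)) [ 500.9 -171.6]
side cup (array([ 734.9, -158.4]), array([81.5, 77. ]), 30.0, 613, np.float64(66.5)) [ 736.4 -158.9]
[[0.31, -0.9, -0.31, 131.64], [0.95, 0.3, 0.1, 667.07], [0.0, -0.33, 0.95, 373.48], [0.0, 0.0, 0.0, 1.0]]
```

>>> step_arm --commands '[{"grip": 1, "offset": [0, 0, 0], "rot": [0, 0, 0.1195]}, {"grip": 1, "offset": [0, 0, 0], "rot": [0, 0, 0.1195]}, {"grip": 1, "offset": [0, 0, 0], "rot": [0, 0, 0.1195]}, {"grip": 1, "offset": [0, 0, 0], "rot": [0, 0, 0.1195]}, {"grip": 1, "offset": [0, 0, 0], "rot": [0, 0, 0.1195]}]'

```text
clock: 1.27
position: [211.5, 641.0, 303.9]
tool_rot: [-3.142, -0.0, 2.219]
ft_force: [-0.2, 0.9, 0.2]
finger_gap: 85.6
grip_force: 0.0
```

>>> step_arm --commands '[{"grip": 1, "offset": [0, 0, 0], "rot": [0, 0, 0.1195]}, {"grip": 1, "offset": [0, 0, 0], "rot": [0, 0, 0.1195]}, {"grip": 1, "offset": [0, 0, 0], "rot": [0, 0, 0.1195]}, {"grip": 1, "offset": [0, 0, 0], "rot": [0, 0, 0.1195]}, {"grip": 1, "offset": [0, 0, 0], "rot": [0, 0, 0.1195]}]'

```text
clock: 1.68
position: [211.5, 641.0, 303.9]
tool_rot: [-3.142, -0.0, 1.622]
ft_force: [0.4, 0.3, -0.7]
finger_gap: 85.3
grip_force: 0.0
```

>>> step_arm --commands '[{"grip": 1, "offset": [0, 0, 0], "rot": [0, 0, 0.1195]}, {"grip": 1, "offset": [0, 0, 0], "rot": [0, 0, 0.1195]}, {"grip": 1, "offset": [0, 0, 0], "rot": [0, 0, 0.1195]}, {"grip": 1, "offset": [0, 0, 0], "rot": [0, 0, 0.1195]}, {"grip": 1, "offset": [0, 0, 0], "rot": [0, 0, 0.1195]}]'

```text
clock: 2.1
position: [211.6, 641.0, 304.0]
tool_rot: [-3.142, -0.0, 1.024]
ft_force: [-0.3, -0.6, 0.3]
finger_gap: 85.2
grip_force: 0.0
```

>>> step_arm --commands '[{"grip": 1, "offset": [-0.0162, 0.0329, 0.0016], "rot": [0, 0, 0]}, {"grip": 1, "offset": [-0.0162, 0.0329, 0.0016], "rot": [0, 0, 0]}, {"grip": 1, "offset": [-0.0162, 0.0329, 0.0016], "rot": [0, 0, 0]}, {"grip": 1, "offset": [-0.0162, 0.0329, 0.0016], "rot": [0, 0, 0]}, {"grip": 1, "offset": [-0.0162, 0.0329, 0.0016], "rot": [0, 0, 0]}]'

```text
clock: 2.52
position: [311.5, 485.3, 295.9]
tool_rot: [-3.141, -0.0, 1.031]
ft_force: [1.7, -0.0, 0.3]
finger_gap: 85.3
grip_force: 0.0
```

>>> step_arm --commands '[{"grip": 1, "offset": [-0.0162, 0.0329, 0.0016], "rot": [0, 0, 0]}, {"grip": 1, "offset": [-0.0162, 0.0329, 0.0016], "rot": [0, 0, 0]}, {"grip": 1, "offset": [-0.0162, 0.0329, 0.0016], "rot": [0, 0, 0]}, {"grip": 1, "offset": [-0.0162, 0.0329, 0.0016], "rot": [0, 0, 0]}, {"grip": 1, "offset": [-0.0162, 0.0329, 0.0016], "rot": [0, 0, 0]}]'

```text
clock: 2.93
position: [410.9, 331.2, 288.1]
tool_rot: [-3.141, -0.001, 1.03]
ft_force: [1.1, 0.8, -0.7]
finger_gap: 85.1
grip_force: 0.0
```

>>> step_arm --commands '[{"grip": 1, "offset": [-0.0162, 0.0329, 0.0016], "rot": [0, 0, 0]}, {"grip": 1, "offset": [-0.0162, 0.0329, 0.0016], "rot": [0, 0, 0]}, {"grip": 1, "offset": [-0.0162, 0.0329, 0.0016], "rot": [0, 0, 0]}, {"grip": 1, "offset": [-0.0162, 0.0329, 0.0016], "rot": [0, 0, 0]}, {"grip": 1, "offset": [-0.0162, 0.0329, 0.0016], "rot": [0, 0, 0]}]'

```text
clock: 3.35
position: [510.4, 177.1, 280.1]
tool_rot: [3.142, -0.001, 1.031]
ft_force: [1.1, 0.8, 0.2]
finger_gap: 85.6
grip_force: 0.0
```

```bash
cat >> h.py <<'E'
from scipy.spatial.transform import Rotation as Ro
def totool(target,yaw=None):
    s=env.get_state(); R=Ro.from_euler('xyz',s['tool_rot'])
    print('t',round(s['clock'],2),'pos',np.round(s['position'],1),'rpy',np.round(np.degrees(s['tool_rot']),2),'gap',round(s['finger_gap'],1),'grip',round(s['grip_force'],1),'F',np.round(s['ft_force'],1),'M',np.round(s['wrist_torque'],2))
    print('tool d mm',np.round(R.inv().apply(np.array(target)-s['position']),1))
    if yaw is not None:
        T=Ro.from_euler('xyz',[np.pi,0,np.radians(yaw)]); print('rotvec',np.round((R.inv()*T).as_rotvec(),4))
E
python3 - <<'E'
from h import *
import time
for n in ['wrist']:
    c=env.camera(n); w=cloud(c)
    for nm,a in dict(cap=(510,176,60,105,130),shoulder=(510,176,60,60,82)).items():
        P=rect(w,*a); print(nm,fit(P))
    cv2.imwrite('pics/w1.png',c['frame'])
totool([509,178,280],59)
print(env.get_state()['joint_pos'])
E
```

```text
cap (array([509.3, 178.4]), array([60.5, 60.6]), 62.8, 5082, np.float64(113.9))
shoulder (array([519.2, 194.9]), array([22.7, 60.1]), 56.8, 819, np.float64(68.8))
t 3.4 pos [513.5 170.5 280.4] rpy [179.85  -0.    58.68] gap 85.2 grip 0.0 F [ 0.8 -8.3 -0.5] M [-0.39 -0.03 -0.08]
tool d mm [ 4.1 -7.7  0.4]
rotvec [ 0.0027 -0.     -0.0056]
[-1.00688693  0.27124052  0.67755533  1.96285209 -0.20207102  0.97321957
 -0.77965598]
```

View pics/w1.png

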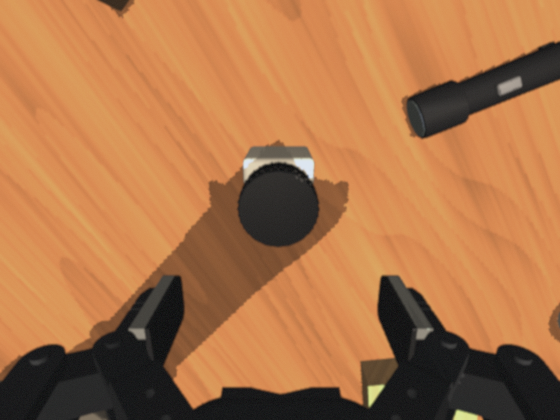

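The wrist picture shows the cap at (278,205) px, with the jar's back edge nearly parallel to the finger line. I'll let the arm settle, then descend.

>>> step_arm --commands '[{"grip": 1, "offset": [0, 0, 0.016], "rot": [0, 0, 0]}, {"grip": 1, "offset": [0, 0, 0.016], "rot": [0, 0, 0]}, {"grip": 1, "offset": [0, 0, 0.016], "rot": [0, 0, 0]}, {"grip": 1, "offset": [0, 0, 0.008], "rot": [0, 0, 0]}, {"grip": 1, "offset": [0, 0, 0], "rot": [0, 0, 0]}]'

```text
clock: 3.82
position: [509.0, 178.5, 222.6]
tool_rot: [-3.141, 0.002, 1.03]
ft_force: [-0.5, 0.6, -0.7]
finger_gap: 85.5
grip_force: 0.0
```

Run:
```python
from h import *
c=env.camera('wrist'); w=cloud(c)
for nm,a in dict(cap=(510,176,60,105,130),shoulder=(510,176,60,60,82)).items():
        P=rect(w,*a); print(nm,fit(P))
totool([509.3,178.4,150],58.5)
```

```text
cap (array([509.4, 178.5]), array([60. , 60.4]), 13.7, 8093, np.float64(113.9))
shoulder (array([518.8, 194.7]), array([23.2, 60. ]), 60.6, 1387, np.float64(68.8))
t 3.87 pos [509.5 178.6 223.6] rpy [-1.7998e+02  7.0000e-02  5.9020e+01] gap 85.3 grip 0.0 F [ 0.5 -0.1  0.5] M [ 0.02 -0.04  0.04]
tool d mm [-0.1 -0.1 73.6]
rotvec [-0.0003  0.0012  0.0091]
```

>>> step_arm --commands '[{"grip": 1, "offset": [0, 0, 0.016], "rot": [0, 0, 0]}, {"grip": 1, "offset": [0, 0, 0.02], "rot": [0, 0, 0]}, {"grip": 1, "offset": [0, 0, 0.02], "rot": [0, 0, 0]}, {"grip": 1, "offset": [0, 0, 0.012], "rot": [0, 0, 0]}, {"grip": 1, "offset": [0, 0, 0.0055], "rot": [0, 0, 0]}]'

```text
clock: 4.28
position: [509.5, 178.7, 149.7]
tool_rot: [-3.141, 0.001, 1.031]
ft_force: [-0.2, 1.1, -0.1]
finger_gap: 85.1
grip_force: 0.0
```

>>> step_arm --commands '[{"grip": 1, "offset": [0, 0, 0], "rot": [0, 0, 0]}, {"grip": 0.5, "offset": [0, 0, 0], "rot": [0, 0, 0]}, {"grip": 0.5, "offset": [0, 0, 0], "rot": [0, 0, 0]}, {"grip": 0.5, "offset": [0, 0, 0], "rot": [0, 0, 0]}, {"grip": 0.5, "offset": [0, 0, 0], "rot": [0, 0, 0]}]' --grip_force 60

```text
clock: 4.7
position: [510.3, 178.8, 151.6]
tool_rot: [3.141, -0.002, 1.03]
ft_force: [-0.8, -1.4, 7.3]
finger_gap: 58.9
grip_force: 62.6
```

>>> step_arm --commands '[{"grip": 0.2, "offset": [0, 0, 0], "rot": [0, 0, 0]}, {"grip": 0.2, "offset": [0, 0, 0], "rot": [0, 0, 0]}, {"grip": 0.2, "offset": [0, 0, 0], "rot": [0, 0, 0]}, {"grip": 0.2, "offset": [0, 0, 0], "rot": [0, 0, 0]}, {"grip": 0.2, "offset": [0, 0, 0], "rot": [0, 0, 0]}]' --grip_force 120

```text
clock: 5.12
position: [510.2, 178.8, 151.6]
tool_rot: [3.141, -0.002, 1.03]
ft_force: [-1.7, -2.3, 8.8]
finger_gap: 57.7
grip_force: 125.8
```

Run:
```python
from h import *
c=env.camera('wrist'); cv2.imwrite('pics/w2.png',c['frame']); w=cloud(c)
P=rect(w,510,176,60,60,78); print(fit(P))
c=env.camera('side'); cv2.imwrite('pics/s2.png',c['frame'][150:300,140:320])
totool([509.3,178.4,230],59)
```

```text
(array([518.5, 193.9]), array([24.4, 60.3]), 59.6, 3210, np.float64(68.9))
t 5.22 pos [510.3 178.8 151.7] rpy [ 1.7996e+02 -1.0000e-01  5.9030e+01] gap 57.8 grip 125.8 F [-1.3 -0.3  8. ] M [-0.21  0.24  0.09]
tool d mm [ -0.7  -0.6 -78.3]
rotvec [ 0.0007 -0.0018  0.0005]
```

View pics/w2.png

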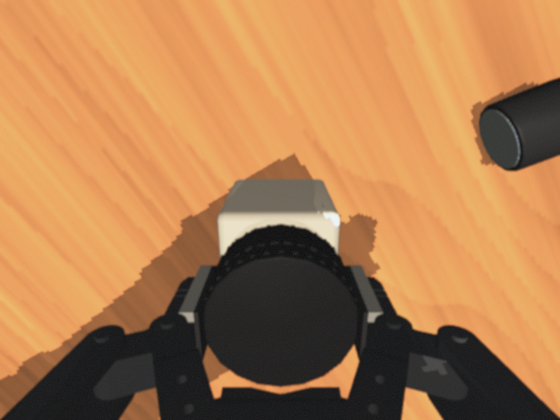

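>>> step_arm --commands '[{"grip": 0.2, "offset": [0, 0, -0.008], "rot": [0, 0, 0]}, {"grip": 0.2, "offset": [0, 0, -0.02], "rot": [0, 0, 0]}, {"grip": 0.2, "offset": [0, 0, -0.025], "rot": [0, 0, 0]}, {"grip": 0.2, "offset": [0, 0, -0.02], "rot": [0, 0, 0]}, {"grip": 0.2, "offset": [0, 0, -0.012], "rot": [0, 0, 0]}]'

```text
clock: 5.63
position: [510.1, 178.6, 238.0]
tool_rot: [3.141, -0.002, 1.03]
ft_force: [-0.6, 1.1, -4.0]
finger_gap: 57.8
grip_force: 129.5
```

>>> step_arm --commands '[{"grip": 0.2, "offset": [-0.007, 0.004, 0], "rot": [0, 0, 0]}, {"grip": 0.2, "offset": [-0.0145, 0.0085, 0], "rot": [0, 0, 0]}, {"grip": 0.2, "offset": [-0.019, 0.0111, 0], "rot": [0, 0, 0]}, {"grip": 0.2, "offset": [-0.021, 0.0123, 0], "rot": [0, 0, 0]}, {"grip": 0.2, "offset": [-0.021, 0.0123, 0], "rot": [0, 0, 0]}]'

```text
clock: 6.05
position: [507.7, 81.7, 234.5]
tool_rot: [-3.141, 0.001, 1.031]
ft_force: [0.7, 0.7, -4.5]
finger_gap: 57.7
grip_force: 129.6
```

>>> step_arm --commands '[{"grip": 0.2, "offset": [-0.021, 0.0123, 0], "rot": [0, 0, 0]}, {"grip": 0.2, "offset": [-0.021, 0.0123, 0], "rot": [0, 0, 0]}, {"grip": 0.2, "offset": [-0.021, 0.0123, 0], "rot": [0, 0, 0]}, {"grip": 0.2, "offset": [-0.021, 0.0123, 0], "rot": [0, 0, 0]}, {"grip": 0.2, "offset": [-0.021, 0.0123, 0], "rot": [0, 0, 0]}]'

```text
clock: 6.47
position: [506.3, -40.2, 234.6]
tool_rot: [-3.141, 0.001, 1.03]
ft_force: [1.2, 0.4, -4.3]
finger_gap: 57.5
grip_force: 129.6
```

>>> step_arm --commands '[{"grip": 0.2, "offset": [-0.021, 0.0123, 0], "rot": [0, 0, 0]}, {"grip": 0.2, "offset": [-0.021, 0.0123, 0], "rot": [0, 0, 0]}, {"grip": 0.2, "offset": [-0.021, 0.0123, 0], "rot": [0, 0, 0]}, {"grip": 0.2, "offset": [-0.017, 0.0099, 0], "rot": [0, 0, 0]}, {"grip": 0.2, "offset": [-0.012, 0.007, 0], "rot": [0, 0, 0]}]'

```text
clock: 6.88
position: [504.8, -147.6, 234.6]
tool_rot: [-3.141, 0.001, 1.028]
ft_force: [-1.2, 0.9, -5.2]
finger_gap: 57.7
grip_force: 129.5
```

Run:
```python
from h import *
totool([506,-169.6,230],65.8)
```

```text
t 6.88 pos [ 504.8 -147.6  234.6] rpy [-1.7996e+02  6.0000e-02  5.8920e+01] gap 57.7 grip 129.5 F [-1.2  0.9 -5.2] M [ 0.02 -0.01  0.07]
tool d mm [-18.2  12.4   4.6]
rotvec [-0.0008  0.001  -0.1201]
```

>>> step_arm --commands '[{"grip": 0.2, "offset": [-0.007, 0.004, 0], "rot": [0, 0, -0.04]}, {"grip": 0.2, "offset": [-0.006, 0.003, 0], "rot": [0, 0, -0.04]}, {"grip": 0.2, "offset": [-0.002, 0.001, 0], "rot": [0, 0, -0.04]}, {"grip": 0.2, "offset": [0, 0, 0], "rot": [0, 0, 0]}, {"grip": 0.2, "offset": [0, 0, 0], "rot": [0, 0, 0]}]'

```text
clock: 7.3
position: [504.9, -162.4, 234.7]
tool_rot: [-3.14, 0.0, 1.148]
ft_force: [0.1, 0.4, -4.8]
finger_gap: 57.6
grip_force: 129.4
```

Run:
```python
from h import *
totool([506,-169.6,230],65.8)
c=env.camera('wrist'); cv2.imwrite('pics/w3.png',c['frame']); w=cloud(c)
print('block',fit(rect(w,506,-170,110,34,48)))
print('jar sh',fit(rect(w,506,-170,50,140,158)))
for n in ['top']:
    c=env.camera(n); w=cloud(c); print(n,fit(rect(w,506,-170,110,34,48)))
c=env.camera('side'); cv2.imwrite('pics/s3.png',c['frame'])
```

```text
t 7.3 pos [ 504.9 -162.4  234.7] rpy [-1.7993e+02  2.0000e-02  6.5790e+01] gap 57.6 grip 129.4 F [ 0.1  0.4 -4.8] M [ 0.01  0.05 -0.04]
tool d mm [-6.1  4.   4.7]
rotvec [-0.0011  0.0004 -0.0001]
block (array([ 507.4, -165.6]), array([118.7, 130.6]), 65.8, 11799, np.float64(39.6))
jar sh (array([ 511.1, -145.8]), array([25.4, 60.7]), 69.1, 3411, np.float64(151.2))
top (array([ 509.5, -162.2]), array([114.5, 130.4]), 66.0, 1829, np.float64(40.3))
```

View pics/w3.png

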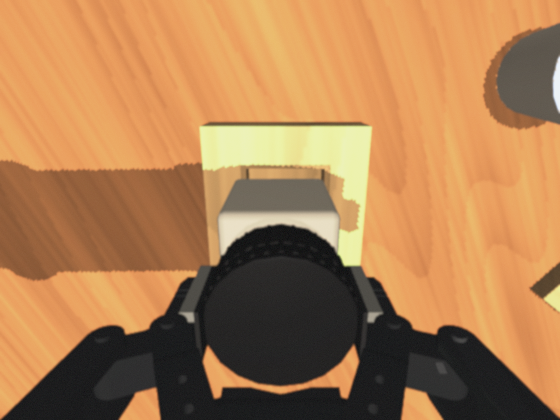

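View pics/s3.png

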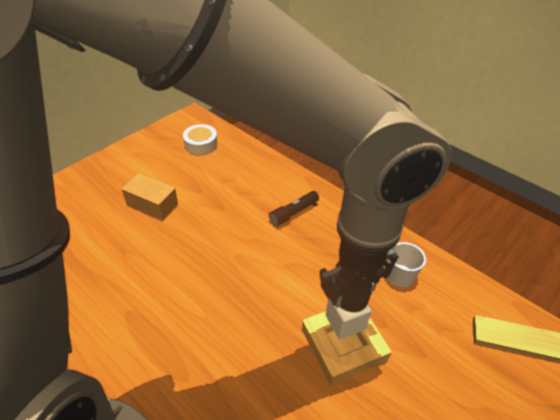

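The wrist view shows the jar hanging straight, with the pocket's far edge visible at (285,172) px and the block square to it. I'll refine the relative offset from edges along the tool axes.

Run:
```python
from h import *
s=env.get_state(); y=np.radians(65.8); X=np.array([np.cos(y),np.sin(y)]); Y=np.array([np.sin(y),-np.cos(y)])
p=s['position'][:2]; print(np.round(s['position'],1))
def ext(P,nm,win=None):
    a=(P[:,:2]-p)@X; b=(P[:,:2]-p)@Y
    print(nm,'x',np.round(np.percentile(a,[.5,99.5]),1),'y',np.round(np.percentile(b,[.5,99.5]),1), 'z',np.round(np.median(P[:,2]),1))
    return a,b
c=env.camera('wrist'); w=cloud(c)
B=rect(w,506,-170,110,36,46); a,b=ext(B,'block')
# edges by strips to check angle
for lo,hi in[(-50,-25),(-25,0),(0,25),(25,50)]:
    m=(b>lo)&(b<hi); print('front edge',lo,round(np.percentile(a[m],99.3),1))
for lo,hi in[(0,20),(20,40),(40,55)]:
    m=(a>lo)&(a<hi); print('sides',lo,np.round(np.percentile(b[m],[.6,99.4]),1))
# pocket interior visible
Q=rect(w,506,-170,60,8,20); ext(Q,'floor')
J=rect(w,506,-170,60,145,158); a,b=ext(J,'shoulder')
for lo,hi in[(-28,-10),(-10,10),(10,28)]:
    m=(b>lo)&(b<hi); print('jar front',lo,round(np.percentile(a[m],99.3),1))
C=rect(w,506,-170,60,185,205); ext(C,'cap')
S=rect(w,506,-170,60,90,140); a,b=ext(S,'jar side')
```

```text
[ 505.4 -161.9  235.1]
block x [-58.7  56.7] y [-61.3  68. ] z 39.6
front edge -50 56.6
front edge -25 56.7
front edge 0 56.7
front edge 25 56.7
sides 0 [-61.3  68. ]
sides 20 [-61.   67.6]
sides 40 [-60.9  67.5]
floor x [ 9.6 17.5] y [-28.2  34.8] z 11.6
shoulder x [ 7.2 29. ] y [-30.5  28.8] z 151.8
jar front -28 28.8
jar front -10 29.0
jar front 10 29.0
cap x [-28.8  28.9] y [-40.5  40.8] z 196.7
jar side x [27.3 29. ] y [-29.4  27.3] z 119.4
```

>>> step_arm --commands '[{"grip": 0.2, "offset": [-0.004, 0.0023, 0], "rot": [0, 0, 0]}, {"grip": 0.2, "offset": [-0.003, 0.002, 0.006], "rot": [0, 0, 0]}, {"grip": 0.2, "offset": [0, 0, 0.012], "rot": [0, 0, 0]}, {"grip": 0.2, "offset": [0, 0, 0.012], "rot": [0, 0, 0]}, {"grip": 0.2, "offset": [0, 0, 0.006], "rot": [0, 0, 0]}]'

```text
clock: 7.92
position: [505.9, -170.0, 197.1]
tool_rot: [-3.139, 0.001, 1.15]
ft_force: [-0.0, 0.3, -4.8]
finger_gap: 58.0
grip_force: 129.5
```

>>> step_arm --commands '[{"grip": 0.2, "offset": [0, 0, 0], "rot": [0, 0, 0]}, {"grip": 0.2, "offset": [0, 0, 0], "rot": [0, 0, 0]}, {"grip": 0.2, "offset": [0, 0, 0.003], "rot": [0, 0, 0]}, {"grip": 0.2, "offset": [0, 0, 0.003], "rot": [0, 0, 0]}, {"grip": 0.2, "offset": [0, 0, 0.003], "rot": [0, 0, 0]}]'

```text
clock: 8.33
position: [506.8, -170.3, 190.4]
tool_rot: [3.141, -0.0, 1.15]
ft_force: [-0.3, -0.0, -5.0]
finger_gap: 57.6
grip_force: 129.5
```

Run:
```python
from h import *
totool([506,-169.6,164.6],65.8)
s=env.get_state(); y=np.radians(65.8); X=np.array([np.cos(y),np.sin(y)]); Y=np.array([np.sin(y),-np.cos(y)])
p=s['position'][:2]
c=env.camera('wrist'); w=cloud(c)
for nm,z in dict(block=(36,46),sh=(97,115)).items():
    P=rect(w,506,-170,110 if nm=='block' else 45,*z); a=(P[:,:2]-p)@X; b=(P[:,:2]-p)@Y
    print(nm,np.round(np.percentile(a,[.5,99.5]),1),np.round(np.percentile(b,[.5,99.5]),1),np.median(P[:,2]))
```

```text
t 8.33 pos [ 506.8 -170.3  190.4] rpy [ 1.7997e+02 -1.0000e-02  6.5910e+01] gap 57.6 grip 129.5 F [-0.3 -0.  -5. ] M [-0.06 -0.   -0.  ]
tool d mm [ 0.3 -1.  25.8]
rotvec [ 0.0005 -0.0002  0.002 ]
block [-39.1  63.8] [-66.   63.3] 39.59883965289845
sh [ 7.7 29.1] [-30.3  28.8] 106.98124255731713
```

>>> step_arm --commands '[{"grip": 0.2, "offset": [-0.0003, -0.0005, 0.004], "rot": [0, 0, 0]}, {"grip": 0.2, "offset": [0, 0, 0.004], "rot": [0, 0, 0]}, {"grip": 0.2, "offset": [0, 0, 0.004], "rot": [0, 0, 0]}, {"grip": 0.2, "offset": [0, 0, 0.004], "rot": [0, 0, 0]}, {"grip": 0.2, "offset": [0, 0, 0.003], "rot": [0, 0, 0]}]'

```text
clock: 8.8
position: [506.0, -170.3, 170.9]
tool_rot: [-3.141, 0.0, 1.15]
ft_force: [-0.5, -0.4, -4.7]
finger_gap: 57.7
grip_force: 129.5
```

>>> step_arm --commands '[{"grip": 0.2, "offset": [0, 0, 0.002], "rot": [0, 0, 0]}, {"grip": 0.2, "offset": [0, 0, 0.002], "rot": [0, 0, 0]}, {"grip": 0.2, "offset": [0, 0, 0.002], "rot": [0, 0, 0]}, {"grip": 0.2, "offset": [0, 0, 0.001], "rot": [0, 0, 0]}, {"grip": 0.2, "offset": [0, 0, 0], "rot": [0, 0, 0]}]'

```text
clock: 9.22
position: [506.0, -170.5, 164.4]
tool_rot: [-3.141, 0.0, 1.15]
ft_force: [-0.7, 0.1, -3.5]
finger_gap: 57.3
grip_force: 129.8
```

Run:
```python
from h import *
totool([506,-169.6,164.6],65.8)
c=env.camera('wrist'); w=cloud(c)
P=rect(w,506,-170,45,75,92); print(fit(P))
print(env.get_state()['joint_pos'].round(2))
```

```text
t 9.22 pos [ 506.  -170.5  164.4] rpy [-1.7999e+02  1.0000e-02  6.5890e+01] gap 57.3 grip 129.8 F [-0.7  0.1 -3.5] M [0.   0.05 0.04]
tool d mm [ 0.8 -0.4 -0.2]
rotvec [-0.0001  0.0001  0.0017]
(array([ 512.3, -154.2]), array([24.5, 60.2]), 67.2, 3036, np.float64(81.1))
[-0.31  0.44  0.64  2.07 -0.39  0.75  0.15]
```

>>> step_arm --commands '[{"grip": 0.2, "offset": [0, 0, 0.0015], "rot": [0, 0, 0]}, {"grip": 0.2, "offset": [0, 0, 0.0015], "rot": [0, 0, 0]}, {"grip": 0.2, "offset": [0, 0, 0], "rot": [0, 0, 0]}, {"grip": 0.2, "offset": [0, 0, 0], "rot": [0, 0, -0.03]}, {"grip": 0.2, "offset": [0, 0, 0], "rot": [0, 0, -0.04]}]'

```text
clock: 9.68
position: [506.7, -170.7, 162.8]
tool_rot: [3.14, -0.001, 1.22]
ft_force: [-7.7, 5.4, 26.5]
finger_gap: 57.8
grip_force: 132.9
```

Run:
```python
from h import *
totool([506,-170.5,164.4],65.8)
c=env.camera('wrist'); w=cloud(c)
P=rect(w,506,-170,45,75,92); print(fit(P))
```

```text
t 9.68 pos [ 506.7 -170.7  162.8] rpy [ 1.7991e+02 -7.0000e-02  6.9920e+01] gap 57.8 grip 132.9 F [-7.7  5.4 26.5] M [ 0.97  1.75 -0.78]
tool d mm [-0.  -0.7 -1.6]
rotvec [ 0.0016 -0.0012  0.072 ]
(array([ 512.3, -153.7]), array([26.1, 61.3]), 72.4, 2925, np.float64(81.0))
```

>>> step_arm --commands '[{"grip": 0.2, "offset": [0, 0, -0.001], "rot": [0, 0, -0.06]}, {"grip": 0.2, "offset": [0, 0, 0], "rot": [0, 0, -0.08]}, {"grip": 0.2, "offset": [0, 0, 0], "rot": [0, 0, -0.08]}, {"grip": 0.2, "offset": [0, 0, 0], "rot": [0, 0, -0.08]}, {"grip": 0.2, "offset": [0, 0, 0], "rot": [0, 0, -0.05]}]'

```text
clock: 10.15
position: [506.0, -170.2, 163.4]
tool_rot: [3.141, -0.001, 1.574]
ft_force: [-8.9, 5.9, 20.9]
finger_gap: 57.8
grip_force: 132.1
```

Run:
```python
from h import *
totool([506,-170.5,164.4],65.8)
c=env.camera('wrist'); w=cloud(c); cv2.imwrite('pics/w4.png',c['frame'])
P=rect(w,506,-170,45,75,92); print(fit(P))
```

```text
t 10.15 pos [ 506.  -170.2  163.4] rpy [ 1.7998e+02 -8.0000e-02  9.0160e+01] gap 57.8 grip 132.1 F [-8.9  5.9 20.9] M [ 1.08  1.91 -0.89]
tool d mm [-0.3  0.  -1. ]
rotvec [ 0.     -0.0014  0.4252]
(array([ 508.8, -161.8]), array([41.4, 59.8]), 69.0, 3010, np.float64(81.1))
```

View pics/w4.png

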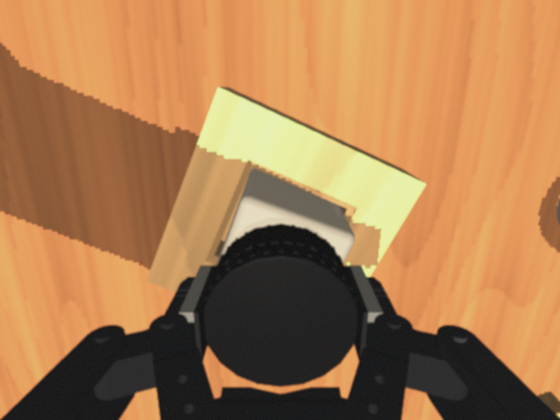

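The picture shows the jar home in the pocket (mouth near (290,200) px), held back by the block while the cap turns. Continuing.

>>> step_arm --commands '[{"grip": 0.2, "offset": [0, 0, 0], "rot": [0, 0, -0.07]}, {"grip": 0.2, "offset": [0, 0, 0], "rot": [0, 0, -0.08]}, {"grip": 0.2, "offset": [0, 0, 0], "rot": [0, 0, -0.08]}, {"grip": 0.2, "offset": [0, 0, 0], "rot": [0, 0, -0.08]}, {"grip": 0.2, "offset": [0, 0, 0], "rot": [0, 0, -0.07]}]'

```text
clock: 10.62
position: [505.7, -170.1, 163.1]
tool_rot: [3.141, -0.001, 1.953]
ft_force: [-8.6, 4.3, 16.3]
finger_gap: 57.8
grip_force: 131.7
```

>>> step_arm --commands '[{"grip": 0.2, "offset": [0, 0, 0], "rot": [0, 0, -0.07]}, {"grip": 0.2, "offset": [0, 0, 0], "rot": [0, 0, -0.07]}, {"grip": 0.2, "offset": [0, 0, 0], "rot": [0, 0, -0.06]}, {"grip": 0.2, "offset": [0, 0, 0], "rot": [0, 0, -0.05]}, {"grip": 0.2, "offset": [0, 0, 0], "rot": [0, 0, -0.03]}]'

```text
clock: 11.03
position: [505.6, -170.1, 163.1]
tool_rot: [3.141, -0.002, 2.232]
ft_force: [-9.4, 5.3, 16.7]
finger_gap: 57.8
grip_force: 131.7
```

Run:
```python
from h import *
totool([506,-170.5,164.4],65.8)
c=env.camera('wrist'); w=cloud(c)
P=rect(w,506,-170,45,75,92); print(fit(P))
```

```text
t 11.03 pos [ 505.6 -170.1  163.1] rpy [ 1.7998e+02 -9.0000e-02  1.2787e+02] gap 57.8 grip 131.7 F [-9.4  5.3 16.7] M [ 1.23  2.07 -0.88]
tool d mm [-0.6  0.1 -1.3]
rotvec [-5.0000e-04 -1.5000e-03  1.0834e+00]
(array([ 500. , -168.3]), array([59.3, 48.8]), 68.8, 3039, np.float64(81.2))
```

>>> step_arm --commands '[{"grip": 0.2, "offset": [0, 0, 0], "rot": [0, 0, -0.025]}, {"grip": 0.2, "offset": [0, 0, 0], "rot": [0, 0, -0.025]}, {"grip": 0.2, "offset": [0, 0, 0], "rot": [0, 0, -0.02]}, {"grip": 0.2, "offset": [0, 0, 0], "rot": [0, 0, -0.02]}, {"grip": 0.2, "offset": [0, 0, 0], "rot": [0, 0, 0]}]'

```text
clock: 11.5
position: [505.5, -170.2, 163.1]
tool_rot: [3.141, -0.002, 2.32]
ft_force: [-9.5, 5.0, 17.5]
finger_gap: 57.8
grip_force: 131.8
```

Run:
```python
from h import *
totool([506,-170.5,164.4],65.8)
```

```text
t 11.5 pos [ 505.5 -170.2  163.1] rpy [ 1.7999e+02 -9.0000e-02  1.3295e+02] gap 57.8 grip 131.8 F [-9.5  5.  17.5] M [ 1.1   2.21 -0.65]
tool d mm [-0.6  0.2 -1.4]
rotvec [-8.0000e-04 -1.5000e-03  1.1719e+00]
```

>>> step_arm --commands '[{"grip": 0.2, "offset": [0, 0, 0], "rot": [0, 0, -0.01]}, {"grip": 0.2, "offset": [0, 0, 0], "rot": [0, 0, -0.01]}, {"grip": 0.2, "offset": [0, 0, 0], "rot": [0, 0, -0.01]}, {"grip": 0.2, "offset": [0, 0, 0], "rot": [0, 0, -0.01]}, {"grip": 0.2, "offset": [0, 0, 0], "rot": [0, 0, -0.01]}]'

```text
clock: 11.92
position: [505.4, -170.2, 163.0]
tool_rot: [3.141, -0.002, 2.369]
ft_force: [-11.0, 4.9, 17.1]
finger_gap: 57.5
grip_force: 131.8
```

Run:
```python
from h import *
totool([506,-170.5,164.4],65.8)
```

```text
t 11.92 pos [ 505.4 -170.2  163. ] rpy [ 1.7999e+02 -9.0000e-02  1.3576e+02] gap 57.5 grip 131.8 F [-11.    4.9  17.1] M [ 1.11  2.25 -0.88]
tool d mm [-0.6  0.2 -1.4]
rotvec [-8.000e-04 -1.500e-03  1.221e+00]
```

>>> step_arm --commands '[{"grip": 0.2, "offset": [0, 0, 0], "rot": [0, 0, -0.01]}, {"grip": 0.2, "offset": [0, 0, 0], "rot": [0, 0, -0.01]}, {"grip": 0.2, "offset": [0, 0, 0], "rot": [0, 0, -0.01]}, {"grip": 0.2, "offset": [0, 0, 0], "rot": [0, 0, -0.01]}, {"grip": 0.2, "offset": [0, 0, 0], "rot": [0, 0, -0.01]}]'

```text
clock: 12.33
position: [505.4, -170.2, 163.1]
tool_rot: [3.141, -0.002, 2.419]
ft_force: [-10.6, 4.0, 16.8]
finger_gap: 57.3
grip_force: 131.8
```

Run:
```python
from h import *
totool([506,-170.5,164.4],65.8)
c=env.camera('wrist'); w=cloud(c)
P=rect(w,506,-170,45,75,92); print(fit(P))
```

```text
t 12.33 pos [ 505.4 -170.2  163.1] rpy [ 1.7999e+02 -9.0000e-02  1.3862e+02] gap 57.3 grip 131.8 F [-10.6   4.   16.8] M [ 1.06  2.24 -0.82]
tool d mm [-0.6  0.2 -1.3]
rotvec [-8.0000e-04 -1.5000e-03  1.2709e+00]
(array([ 493., -166.]), array([60.1, 34. ]), 68.6, 3041, np.float64(81.2))
```

>>> step_arm --commands '[{"grip": 0.2, "offset": [0, 0, 0], "rot": [0, 0, -0.01]}, {"grip": 0.2, "offset": [0, 0, 0], "rot": [0, 0, -0.01]}, {"grip": 0.2, "offset": [0, 0, 0], "rot": [0, 0, -0.01]}, {"grip": 0.2, "offset": [0, 0, 0], "rot": [0, 0, -0.01]}, {"grip": 0.2, "offset": [0, 0, 0], "rot": [0, 0, -0.01]}]'

```text
clock: 12.8
position: [505.4, -170.3, 163.0]
tool_rot: [3.141, -0.002, 2.469]
ft_force: [-10.0, 3.7, 17.2]
finger_gap: 57.9
grip_force: 131.8
```

Run:
```python
from h import *
totool([506,-170.5,164.4],65.8)
c=env.camera('wrist'); w=cloud(c)
cv2.imwrite('pics/w5.png',c['frame'])
```

```text
t 12.8 pos [ 505.4 -170.3  163. ] rpy [ 1.7999e+02 -9.0000e-02  1.4148e+02] gap 57.9 grip 131.8 F [-10.    3.7  17.2] M [ 0.95  2.31 -0.86]
tool d mm [-0.6  0.2 -1.4]
rotvec [-8.0000e-04 -1.5000e-03  1.3208e+00]
```

View pics/w5.png

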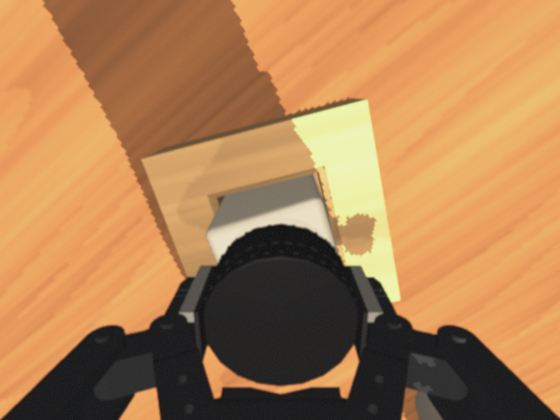

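Torque is still about 0.86 N m. I'll relieve the downward press so the freeing shows in the vertical force, and keep turning in small steps.

>>> step_arm --commands '[{"grip": 0.2, "offset": [0, 0, -0.0007], "rot": [0, 0, 0]}, {"grip": 0.2, "offset": [0, 0, -0.0006], "rot": [0, 0, 0]}, {"grip": 0.2, "offset": [0, 0, 0], "rot": [0, 0, -0.01]}, {"grip": 0.2, "offset": [0, 0, 0], "rot": [0, 0, -0.01]}, {"grip": 0.2, "offset": [0, 0, 0], "rot": [0, 0, -0.01]}]'

```text
clock: 13.27
position: [505.4, -170.3, 163.8]
tool_rot: [-3.141, -0.001, 2.499]
ft_force: [-7.0, 2.2, 4.2]
finger_gap: 57.4
grip_force: 130.2
```

Run:
```python
from h import *
totool([506,-170.5,164.4],65.8)
c=env.camera('wrist'); w=cloud(c)
P=rect(w,506,-170,45,75,92); print(fit(P))
```

```text
t 13.27 pos [ 505.4 -170.3  163.8] rpy [-1.7999e+02 -8.0000e-02  1.4320e+02] gap 57.4 grip 130.2 F [-7.   2.2  4.2] M [ 0.58  1.32 -0.87]
tool d mm [-0.6  0.2 -0.6]
rotvec [-1.100e-03 -1.100e-03  1.351e+00]
(array([ 492.3, -165.7]), array([59.9, 32.8]), 68.5, 3108, np.float64(81.3))
```

>>> step_arm --commands '[{"grip": 0.2, "offset": [0, 0, 0], "rot": [0, 0, -0.01]}, {"grip": 0.2, "offset": [0, 0, 0], "rot": [0, 0, -0.01]}, {"grip": 0.2, "offset": [0, 0, 0], "rot": [0, 0, -0.01]}, {"grip": 0.2, "offset": [0, 0, 0], "rot": [0, 0, -0.01]}, {"grip": 0.2, "offset": [0, 0, 0], "rot": [0, 0, -0.01]}]'

```text
clock: 13.73
position: [505.3, -170.3, 163.8]
tool_rot: [-3.141, -0.002, 2.549]
ft_force: [-7.0, 2.7, 4.7]
finger_gap: 57.6
grip_force: 130.2
```

Run:
```python
from h import *
totool([506,-170.5,164.4],65.8)
c=env.camera('wrist'); cv2.imwrite('pics/w6.png',c['frame'])
ims=[cv2.imread(f'pics/w{i}.png')[215:300,200:365] for i in (2,3,4,5,6)]
ims=[cv2.resize(np.clip(i.astype(float)*3,0,255).astype(np.uint8),None,fx=2.2,fy=2.2,interpolation=cv2.INTER_CUBIC) for i in ims]
ims.append(ims[0]*0)
cv2.imwrite('pics/cmp.png',np.vstack([np.hstack(ims[i:i+2]) for i in (0,2,4)]))
```

```text
t 13.73 pos [ 505.3 -170.3  163.8] rpy [-1.7999e+02 -9.0000e-02  1.4606e+02] gap 57.6 grip 130.2 F [-7.   2.7  4.7] M [ 0.56  1.35 -0.86]
tool d mm [-0.7  0.2 -0.6]
rotvec [-1.2000e-03 -1.2000e-03  1.4009e+00]
```

View pics/cmp.png

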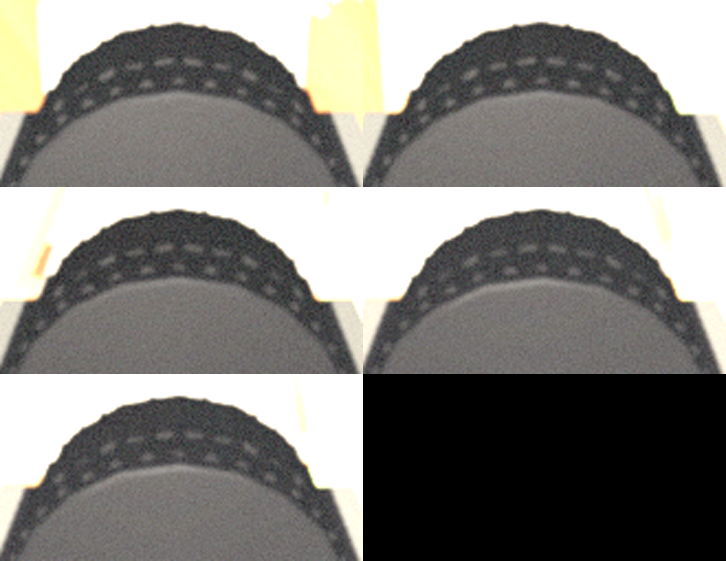

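The ribs sit in the same place relative to the pads in every panel, so the cap isn't slipping and has turned about 77° against the jar. That is inside the free window, so I'll test with a small lift.

>>> step_arm --commands '[{"grip": 0.2, "offset": [0, 0, -0.001], "rot": [0, 0, 0]}, {"grip": 0.2, "offset": [0, 0, -0.001], "rot": [0, 0, 0]}, {"grip": 0.2, "offset": [0, 0, -0.001], "rot": [0, 0, 0]}, {"grip": 0.2, "offset": [0, 0, 0], "rot": [0, 0, 0]}, {"grip": 0.2, "offset": [0, 0, 0], "rot": [0, 0, 0]}]'

```text
clock: 14.2
position: [506.2, -170.4, 167.3]
tool_rot: [3.141, 0.0, 2.55]
ft_force: [-4.4, 1.8, 8.2]
finger_gap: 57.8
grip_force: 130.7
```

Run:
```python
from h import *
totool([506,-170.5,164.4],65.8)
c=env.camera('wrist'); w=cloud(c)
P=rect(w,506,-170,45,75,92); print(fit(P))
P=rect(w,506,-170,20,105,140); print(np.median(P[:,2]))
```

```text
t 14.2 pos [ 506.2 -170.4  167.3] rpy [1.7998e+02 2.0000e-02 1.4611e+02] gap 57.8 grip 130.7 F [-4.4  1.8  8.2] M [ 0.28  0.81 -0.02]
tool d mm [ 0.1 -0.2  2.9]
rotvec [6.0000e-04 1.0000e-04 1.4017e+00]
(array([ 492.6, -165.8]), array([60.1, 33.5]), 68.3, 3507, np.float64(81.5))
128.9479163114985
```

The threads have let go: torque is about 0, the seal pushes up 8 N, and the jar's shoulder hasn't moved. Lifting straight to about 20 mm clear of the mouth.

>>> step_arm --commands '[{"grip": 0.2, "offset": [0, 0, -0.002], "rot": [0, 0, 0]}, {"grip": 0.2, "offset": [0, 0, -0.003], "rot": [0, 0, 0]}, {"grip": 0.2, "offset": [0, 0, -0.004], "rot": [0, 0, 0]}, {"grip": 0.2, "offset": [0, 0, -0.005], "rot": [0, 0, 0]}, {"grip": 0.2, "offset": [0, 0, -0.005], "rot": [0, 0, 0]}]'

```text
clock: 14.67
position: [506.3, -170.4, 186.4]
tool_rot: [3.142, 0.0, 2.55]
ft_force: [-0.4, -0.1, -1.0]
finger_gap: 57.6
grip_force: 130.2
```

Run:
```python
from h import *
totool([506,-170.4,206],65.8)
c=env.camera('wrist'); w=cloud(c)
P=rect(w,506,-170,45,75,92); print(fit(P))
```

```text
t 14.67 pos [ 506.3 -170.4  186.4] rpy [1.8000e+02 3.0000e-02 1.4612e+02] gap 57.6 grip 130.2 F [-0.4 -0.1 -1. ] M [-0.08  0.01  0.01]
tool d mm [  0.2  -0.1 -19.6]
rotvec [4.0000e-04 3.0000e-04 1.4019e+00]
(array([ 495.1, -166.7]), array([60. , 39.2]), 68.6, 3961, np.float64(81.8))
```

>>> step_arm --commands '[{"grip": 0.2, "offset": [0, 0, -0.005], "rot": [0, 0, 0]}, {"grip": 0.2, "offset": [0, 0, -0.005], "rot": [0, 0, 0]}, {"grip": 0.2, "offset": [0, 0, -0.004], "rot": [0, 0, 0]}, {"grip": 0.2, "offset": [0, 0, -0.003], "rot": [0, 0, 0]}, {"grip": 0.2, "offset": [0, 0, -0.0015], "rot": [0, 0, 0]}]'

```text
clock: 15.13
position: [506.3, -170.4, 204.8]
tool_rot: [3.141, 0.001, 2.55]
ft_force: [0.6, -0.2, -0.7]
finger_gap: 57.9
grip_force: 130.2
```

>>> step_arm --commands '[{"grip": 0.2, "offset": [0, 0, 0], "rot": [0, 0, 0]}, {"grip": 0.2, "offset": [0, 0, 0], "rot": [0, 0, 0]}, {"grip": 0.2, "offset": [0, 0, 0], "rot": [0, 0, 0]}, {"grip": 0.2, "offset": [0, 0, 0], "rot": [0, 0, 0]}, {"grip": 0.2, "offset": [0, 0, 0], "rot": [0, 0, 0]}]'

```text
clock: 15.55
position: [506.0, -170.4, 204.0]
tool_rot: [-3.141, -0.0, 2.55]
ft_force: [1.1, 0.6, -0.3]
finger_gap: 57.6
grip_force: 130.2
```

Run:
```python
from h import *
totool([506,-170.4,206],65.8)
c=env.camera('wrist'); w=cloud(c)
P=rect(w,506,-170,45,75,92); print(fit(P))
P=rect(w,506,-170,20,150,180); print('cap top',np.median(P[:,2]))
a=c['frame']; c=env.camera('side'); cv2.imwrite('pics/f.png',np.hstack([cv2.resize(a,(400,300)),cv2.resize(c['frame'][220:370,280:480],(400,300))]))
w=cloud(c); P=rect(w,506,-170,28,110,122); print('mouth',len(P),fit(P) if len(P)>5 else '')
```

```text
t 15.55 pos [ 506.  -170.4  204. ] rpy [-1.7999e+02 -2.0000e-02  1.4612e+02] gap 57.6 grip 130.2 F [ 1.1  0.6 -0.3] M [ 0.03 -0.01  0.02]
tool d mm [-0. -0. -2.]
rotvec [-4.0000e-04 -1.0000e-04  1.4018e+00]
(array([ 498. , -167.9]), array([60.1, 45.4]), 68.9, 3522, np.float64(81.8))
cap top 165.6846918989017
mouth 17 (array([ 485.7, -170.4]), array([ 7.1, 17.6]), 24.5, 17, np.float64(113.3))
```

View pics/f.png

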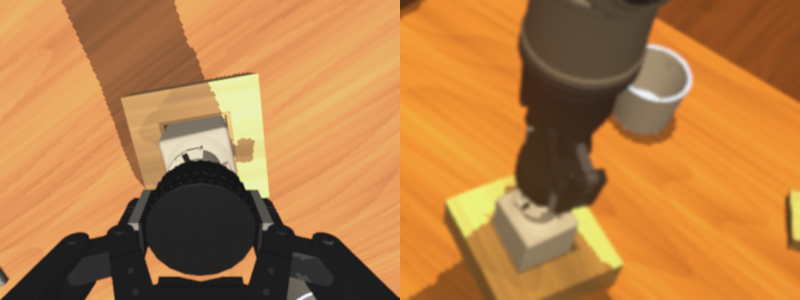

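The picture shows the cap held level over the open neck, with the jar upright in the block and about 18 mm of clearance. I'll raise it 2 mm, hold, and hand in.

>>> step_arm --commands '[{"grip": 0.2, "offset": [0, 0, -0.001], "rot": [0, 0, 0]}, {"grip": 0.2, "offset": [0, 0, -0.001], "rot": [0, 0, 0]}, {"grip": 0.2, "offset": [0, 0, 0], "rot": [0, 0, 0]}, {"grip": 0.2, "offset": [0, 0, 0], "rot": [0, 0, 0]}, {"grip": 0.2, "offset": [0, 0, 0], "rot": [0, 0, 0]}]'

```text
clock: 16.07
position: [506.1, -170.4, 206.2]
tool_rot: [-3.142, -0.0, 2.55]
ft_force: [-0.6, 0.0, -0.5]
finger_gap: 57.5
grip_force: 130.2
```

>>> step_arm --commands '[{"grip": 0.2, "offset": [0, 0, 0], "rot": [0, 0, 0]}, {"grip": 0.2, "offset": [0, 0, 0], "rot": [0, 0, 0]}, {"grip": 0.2, "offset": [0, 0, 0], "rot": [0, 0, 0]}, {"grip": 0.2, "offset": [0, 0, 0], "rot": [0, 0, 0]}, {"grip": 0.2, "offset": [0, 0, 0], "rot": [0, 0, 0]}]'

```text
clock: 16.48
position: [506.1, -170.4, 206.2]
tool_rot: [-3.142, -0.0, 2.55]
ft_force: [0.7, 0.1, -0.1]
finger_gap: 57.8
grip_force: 130.2
```

Run:
```python
from h import *
totool([506,-170.4,206])
print(env.finish_job())
```

```text
t 16.48 pos [ 506.1 -170.4  206.2] rpy [-180.     -0.    146.12] gap 57.8 grip 130.2 F [ 0.7  0.1 -0.1] M [-0.01  0.05 -0.04]
tool d mm [ 0.1 -0.   0.2]
the job is handed in; nothing more can be done
None
```

I handed the job in at 16.5 s: the jar is fully home and upright in the block, and the cap is held level about 20 mm above its mouth. The cap ended about 77° round, perhaps up to 12° past where the threads let go (about 65°), because the torque didn't drop until I lifted it.

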